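Clear the desk stapler and hold its loading slide open

TASK

Help me reload the big desk stapler: pull its lever all the way down to clear the head, then ease it slowly back up to its rest without letting it spring up. After that draw the spring-loaded loading slide at the other end out until its pointer is level with the upright blade of the marker clip, and finish holding it there by its black pull, still gripped, so that I can drop in a fresh strip. Leave the things standing around it where they are.

Things in the scene. Friction and masses are not known exactly. Their poses are not given: they have to be found in the camera images.
- stapler: Heavy grey desk stapler, fixed; place and heading vary. Base plate 90 mm wide (x), y -250 to +150 mm, top 16 mm up. Origin on the desk; z up; +y runs along it to the lever's bar, -y to the loading slide. Column at y -55 to +20 mm, 50 mm wide, 91 mm high, hinge cheeks to 110 mm; the head runs forward to y +129 mm, top 87 mm.
- lever_hinge (a point): The lever's hinge axis, along the stapler's x, 105 mm above the desk at stapler y -30 mm, between two cheeks; stays fixed to the stapler.
- lever (a joint): Angle of the sprung lever, rad: 0 = at rest, raised 0.55 rad above level, grows to 0.5 at the bottom stop (fully down, almost level). A spring pushes it back up: about 2 N at the bar at rest, 11 N at the bottom.
- lever_bar (a point): Centre of the lever's round black rubber cross-bar, 22 mm diameter, 100 mm long along the stapler's x, carried at its two ends by flat arms (78 mm clear between them); 190 mm from the hinge axis. At rest it is 204 mm above the desk and stapler y +132 mm; fully down 114 mm above the desk and y +160 mm. Damping adds about 1.4 N for every 0.1 m/s of bar speed.
- slide (a joint): How far the loading slide is pulled out, m: 0 = home, grows to 0.08 (stop) towards the stapler's -y. A spring draws it home: 3.3 N at home plus 1.1 N per 10 mm.
- pull_grip (a point): A good point to grip, 85 mm above the desk, in the middle of the black pull: an upright plastic block at the end of the slide's steel rod, 34 mm wide (stapler x), 14 mm thick (y), from 50 to 105 mm above the desk, the only grip of the slide. At stapler y -140 mm when home. 78 mm of free rod lie between it and the column at home (rod 10 mm diameter, axis 70 mm up).
- pull_pointer (a point): Tip of the black pointer, a 4 mm thick bar that sticks out of the pull's +x side (stapler frame), 36 mm from the slide's axis line, 53 mm above the desk. It moves with the pull.
- marker: Small black plastic clip on the base plate's +x edge, 12 x 12 mm, with an upright blade 3 mm thick (along y) in its middle, top 45 mm above the desk: the mark. Origin under the blade's centre at the base plate's top, axes as the stapler's, 40 mm to +x of the slide's axis. Its place along the slide varies: 35 to 60 mm beyond the pointer's home. The pointer passes above it.
- mini_pc: Black upright small computer, 200 x 62 x 224 mm, 2.2 kg, loose bystander. Origin under its centre.
- staple_box: Closed cardboard box of staples, 50 x 90 x 28 mm, loose bystander beside the stapler's +x side. Origin under its centre.
- staple_strip: Steel strip of staples, 13 x 90 x 10 mm, lying loose beside the stapler's -x side; bystander. Origin under its centre.
- mug: White mug, 82 mm wide, 95 mm high, handle at its +y; loose bystander. Origin under its centre.

How it is judged (in metres and radians):
On the way, in this order (a step that is already met when the one before it is completed fails the run):
1. the lever is pulled fully down (value of joint lever above 0.45 rad), for 0.1 s.
2. the lever is back up at its rest, the slide still home (value of joint lever below 0.05 rad and value of joint slide below 0.015 m), for 0.2 s.
At the end, for the whole second after the job is handed in: The slide's pointer is within 6 mm of the marker blade along the slide, held by the fingers on the black pull (more than 2 N between them) through the last second; the lever is up within 0.05 rad of rest; computer, staple box, strip and mug are within 20 mm of where they were (y of pull_pointer in the frame of marker between -0.006 and 0.006 m and value of joint slide above 0.025 m and contact force between the fingers and slide above 2 N and value of joint lever below 0.05 rad and distance of each of mini_pc, staple_box, staple_strip, mug from where it was at the start of the episode below 0.02 m); the arm keeps its last pose, push and grip.
It fails at once if the lever springs back faster than 1.2 rad/s (0.23 m/s at its bar) (velocity of joint lever below -1.2 rad/s).
It fails at once if the mini pc is pushed more than 20 mm (distance of mini_pc from where it was at the start of the episode above 0.02 m).
It fails at once if the staple box is pushed more than 20 mm (distance of staple_box from where it was at the start of the episode above 0.02 m).
It fails at once if the staple strip is pushed more than 20 mm (distance of staple_strip from where it was at the start of the episode above 0.02 m).
It fails at once if the mug is pushed more than 20 mm (distance of mug from where it was at the start of the episode above 0.02 m).
It also fails if it takes over 59 s, if anything falls off the work surface, if the arm or the gripper's body presses on something with over 40 N, if the wrist force passes 120 N, or if a joint passes its speed limit or range.

ROBOT

A 6-joint arm with a two-finger parallel gripper is mounted at the origin on the work surface. World frame = base frame: x ahead of the robot, y to its left, z up, the work surface at z = 0. Lengths are in m, angles in degrees, forces in N, time in s.
With the tool pointing down it reaches from about 0.35 to 0.725 m from the base axis. Payload 4.3 kg.
Tool frame: the origin (TCP) lies between the finger pads; the fingertips stand 25 mm ahead of it and the grasp point (between the pads) lies 6 mm ahead of it; z points along the fingers, y is the line along which they close (so a half turn about z gives the same grasp; the last joint's range is limited). The gripper opens to 85 mm and grips with 20 to 120 N. Pads are 22 mm wide; open, the fingers measure 114 mm over their backs; the gripper's body (76 mm by 85 mm) begins 54 mm behind the grasp point. The pads swing forward as they close: fully open they stand 13 mm farther back than shut.
Start: joints at [-72.897, 21.618, 4.641, 73.018, 0, 83.68], TCP at [0.229, -0.528, 0.256] pointing down, gripper open.
Joint ranges: [-156.06, 156.06], [-48.1, 94.91], [-58.44, 69.94], [-101.28, 121.22], [-78.64, 73.56], [-180, 180]. Speed limits (degrees/s): [147.25, 147.25, 180, 180, 180, 180].

INTERFACE

Orientations are given as [roll, pitch, yaw] about the fixed x, y, z axes, in that order (R = Rz(yaw) Ry(pitch) Rx(roll)).
In Python, from workcell import get_state, camera, camera_model, hand_in gives the robot as it stands. The module is installed in compiled form; this text tells all that it offers.
- The arm moves only by the tool apply_moves, never from a script. Its argument "deltas" is a list that holds one entry, the list of rows, each a list of 7 numbers: the shift along the tool's x, y, z in cm, then the turn, a rotation vector about the tool's x, y, z in rad, then the opening, from -1 (shut) to 1 (fully open). A call has 1 to 10 rows; each row shifts and turns the commanded pose from where the row before left it, along the tool's axes as they then stand; what a row does not reach is not made up. A row lasts 1/10 s, in which the tool goes at most 50 mm and 8.59 degrees, less where a joint would pass 70% of its speed; a pose out of reach is approached as far as the arm can. A call with a gripper value outside its range is refused whole. The fingers move at their own pace and stop on an object; the grip force is fixed at half the most. Time passes only in rows, so rows that do not move let the fingers close. It gives the time, the measured TCP pose, the force, the opening and the grip force at its end, in the units of the state.
- get_state(): the state, without advancing time (a new reading comes with each control period).
- camera(name): name is "scene" or "top" or "wrist"; returns (picture, depth): 400x640x3 uint8, red, green, blue; 400x640 float32, m along the optical axis (not along the pixel's ray), 0 where there is no reading.
- camera_model(name): a dict with "K" (3x3 intrinsics, pixels), "D" ([k1, k2, p1, p2, k3] as OpenCV has them; the pictures are not rectified), "origin" and "orientation" of the camera in the world. Camera axes: x right, y down, z forward; pixel columns grow to the right and rows downward; lengths in m; the calibration is good to about 2 mm. A picture is of the moment at which its call begins: read the wrist's pose just before it. camera_model takes no time and is no camera call; for the wrist camera it gives the pose at the moment of the call.
- hand_in(): hands the job in; it is judged then, once.
The state is a dict: "time": time; "q": joint angles; "joint_velocities": joint speeds; "joint_efforts": joint torques, N m; "position": TCP position; "eef_rot": TCP orientation; "wrist_force": force on the tool from outside, world axes, zero at the start; "ft_torque": the same for the moment, N m; "opening": finger opening in m; "finger_force": force on a finger pad.
Only numpy, scipy, OpenCV 4.12 (cv2) and the standard library are available. Lean on these libraries where they do the work, as an engineer would, in place of code of your own. Each camera call takes 0.05 s, during which the arm holds its last target. There are 200 camera calls.

## Working session

There is one attempt and no reset: what is moved stays moved. The work goes in short steps, Python scripts to look and compute and a tool call to move; the robot and the scene stay as the last step left them, time stands still between calls to the robot, and variables do not carry over. Pictures are saved under pics/ and viewed, at most 10 in all, crops included, and the job is handed in when it is done.

Besides the shell and the picture viewer there is one more tool, called after "Call:" in YAML: its name, and indented under it one key for each argument. apply_moves: Moves the arm, as the interface text tells. Its arguments: {"type":"object","properties":{"deltas":{"type":"array"}},"required":["deltas"]}

```bash
mkdir -p pics; python3 - <<'E'
from workcell import *
import cv2,numpy as np
for n in ("scene","top"):
    p,d=camera(n); cv2.imwrite(f"pics/{n}0.png",p[:,:,::-1]); np.savez(f"{n}0.npz",p=p,d=d)
    m=camera_model(n); print(n,np.round(m["K"],1).tolist(),m["D"],m["origin"],m["orientation"],(d>0).mean())
s=get_state(); print(s)
E
```

```text
scene [[380.3, 0.0, 320.0], [0.0, 380.3, 199.2], [0.0, 0.0, 1.0]] [-0.00149542  0.          0.          0.          0.        ] [ 1.39338533 -0.14120696  0.92584953] [-133.78498221    0.47336784   84.54457258] 0.99594140625
top [[496.2, 0.0, 323.1], [0.0, 496.2, 202.7], [0.0, 0.0, 1.0]] [0.04436772 0.         0.         0.         0.        ] [ 0.38821562 -0.03276699  1.4689327 ] [-172.41251934   -0.75080582  -91.28373026] 0.9959453125
{'time': 0.1, 'q': array([-7.28959297e+01,  2.16576792e+01,  4.57022685e+00,  7.30154999e+01,
        4.48869697e-06,  8.36817799e+01]), 'joint_velocities': array([ 0.00976066, -0.08504897,  0.12488051,  0.10091571,  0.02237958,
        0.04146722]), 'joint_efforts': array([ 1.56048489e-03, -4.64695215e+01,  2.70582175e+01,  1.20427308e-02,
       -1.32625282e-04, -6.94230380e-06]), 'position': array([ 0.22842959, -0.52710735,  0.25545211]), 'eef_rot': array([-1.79897674e+02, -1.13343890e-02,  2.34222803e+01]), 'wrist_force': array([-0.57683195, -0.55837129, -0.92596552]), 'ft_torque': array([-0.05064167, -0.0094532 ,  0.0170583 ]), 'finger_force': 0.0, 'opening': 0.08532462394435354}
```

View pics/top0.png

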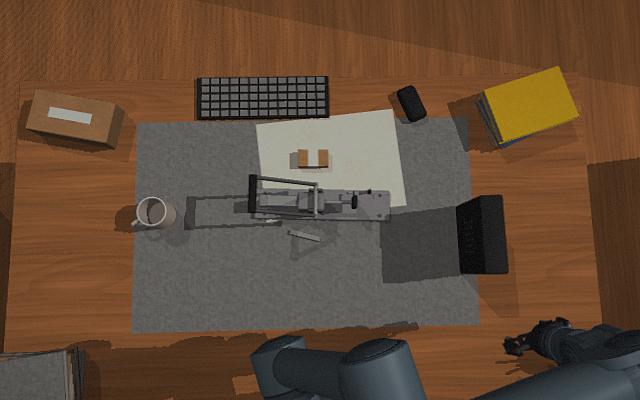

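View pics/scene0.png

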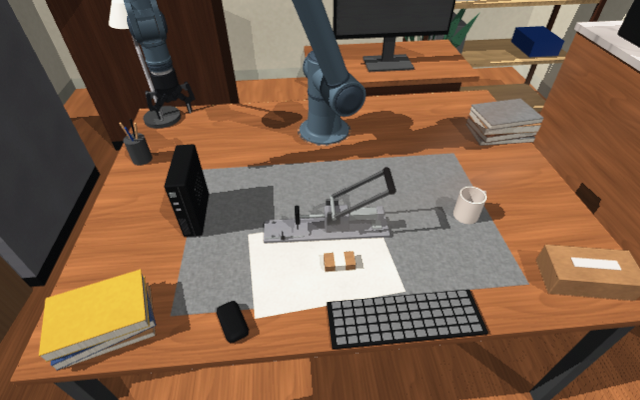

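Top view: stapler along world y, plate from column 250 to 390 at row ~205, lever bar at (253,195), black pull at (354,201), marker around (370,191). Mini PC stands at (482,235), strip at (304,236), box at (313,158), mug at (155,212).

```bash
cat > h.py <<'E'
from workcell import *
import cv2,numpy as np
from scipy.spatial.transform import Rotation as R
def rot(o): return R.from_euler('xyz',o,degrees=True).as_matrix()
def cloud(n,p,d,m):
    v,u=np.mgrid[0:400,0:640]
    uv=np.stack([u,v],-1).reshape(-1,1,2).astype(np.float32)
    r=cv2.undistortPoints(uv,np.array(m["K"]),np.array(m["D"])).reshape(400,640,2)
    c=np.dstack([r*d[...,None],d])
    return c@rot(m["orientation"]).T+m["origin"]
E
python3 - <<'E'
from h import *
C={}
for n in("top","scene"):
    z=np.load(n+"0.npz"); C[n]=cloud(n,z['p'],z['d'],camera_model(n))
    # desk check
P=C["top"];z=np.load("top0.npz");img=z['p']
print("desk z",np.median(P[300,150:350,2]))
Z=P[...,2]
reg=np.zeros((400,640),bool);reg[170:230,235:400]=1
m=reg&(Z>.011)&(Z<.021); pts=P[m][:,:2].astype(np.float32)
rr=cv2.minAreaRect((pts*1000)); print("plate rect",rr,m.sum())
def show(name,m,P): q=P[m]; print(name,m.sum(),np.round(q.mean(0),4),np.round(q.min(0),4),np.round(q.max(0),4))
show("bar",reg&(Z>.195),P)
sub=np.zeros_like(reg);sub[185:215,340:365]=1
show("pull",sub&(Z>.095),P)
S=C["scene"];Zs=S[...,2];r2=np.zeros_like(reg);r2[160:250,255:400]=1
m=r2&(Zs>.011)&(Zs<.0175);q=S[m];print("scene plate",cv2.minAreaRect((q[:,:2]*1000).astype(np.float32)),m.sum())
r3=np.zeros_like(reg);r3[195:232,285:310]=1
show("pull scene",r3&(Zs>.08)&(Zs<.108),S)
show("bar scene",r2&(Zs>.19)&(np.arange(640)[None]>360),S)
for nm,(a,b,c,e),h in(("pc",(190,275,455,510),.2),("strip",(225,245,285,325),.007),("box",(145,172,285,335),.02),("mug",(190,235,130,180),.085)):
    w=np.zeros_like(reg);w[a:b,c:e]=1; q=P[w&(Z>h)]; print(nm,cv2.minAreaRect((q[:,:2]*1000).astype(np.float32)))
a=cv2.resize(img[165:245,235:400,::-1],None,fx=4.8,fy=4.8,interpolation=cv2.INTER_CUBIC)
cv2.imwrite("pics/c1.png",cv2.convertScaleAbs(a,alpha=1.5,beta=10))
E
```

```text
desk z 0.0008381688192967696
plate rect ((586.4846801757812, -60.72511291503906), (404.4556579589844, 143.28759765625), 82.70722198486328) 2194
bar 421 [0.5672 0.1116 0.3153] [ 0.3882 -0.0328  0.1952] [0.6339 0.1395 1.4689]
pull 65 [ 0.5621 -0.1367  0.1888] [ 0.3882 -0.1498  0.0953] [ 0.5896 -0.0328  1.4689]
scene plate ((579.240234375, -50.88291931152344), (398.7967224121094, 93.53864288330078), 87.08570098876953) 1803
pull scene 61 [ 0.5811 -0.1407  0.0986] [ 0.5604 -0.1481  0.0801] [ 0.5942 -0.1335  0.1066]
bar scene 287 [0.6347 0.1101 0.2442] [ 0.534  -0.1412  0.1901] [1.3934 0.142  0.9258]
pc ((471.4312438964844, -273.8818054199219), (477.3227233886719, 199.38394165039062), 88.37710571289062)
strip ((449.8403015136719, 0.4470481872558594), (111.43132019042969, 119.8382568359375), 87.18498229980469)
box ((565.761474609375, -25.56841278076172), (89.31598663330078, 354.6693115234375), 88.68885803222656)
mug ((464.7002258300781, 221.20152282714844), (524.435791015625, 79.79167175292969), 64.58882904052734)
```

View pics/c1.png

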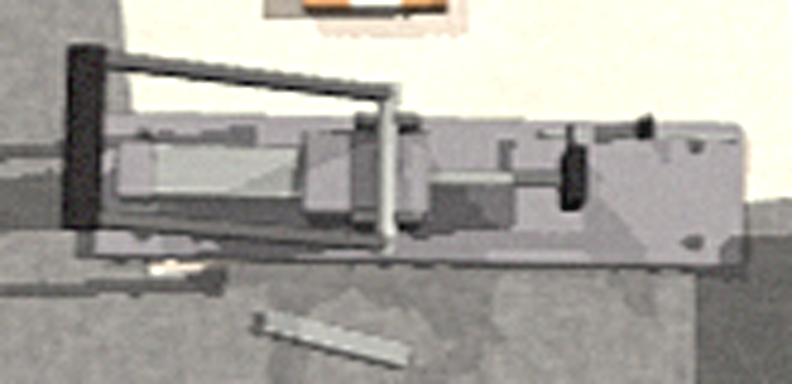

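The crop shows the bar at x≈85 (rows 45–228), pull at (573,178), its pointer at (573,135) and the marker clip at (645,128). I'll remeasure without the invalid-depth pixels.

```bash
python3 - <<'E'
from h import *
C={}
def box(a,b,c,e): w=np.zeros((400,640),bool);w[a:b,c:e]=1;return w
def rect(q):
    q=(q[:,:2]*1000).astype(np.float32); return [np.round(x,1).tolist() for x in cv2.minAreaRect(q)],len(q)
for n in("top","scene"):
    z=np.load(n+"0.npz"); P=cloud(n,z['p'],z['d'],camera_model(n)); P[z['d']==0]=np.nan; C[n]=P
P=C["top"];S=C["scene"];Z=P[...,2];Zs=S[...,2]
b=box(170,230,235,400)
m=(b&(Z>.010)&(Z<.022)).astype(np.uint8)
n,l,st,_=cv2.connectedComponentsWithStats(m); k=1+np.argmax(st[1:,4]); print("top plate",rect(P[(m>0)]),rect(P[l==k]))
q=P[(m>0)]
# edges per y-bin
for y in np.arange(-.24,.12,.04):
    s=q[abs(q[:,1]-y)<.006]; 
    if len(s): print(round(y,2),np.round([s[:,0].min(),s[:,0].max()],4),end=' ')
print("\nyrange",np.nanpercentile(q[:,1],[0,1,99,100]))
m=box(200,250,255,400)&(Zs>.011)&(Zs<.020);print("scene plate",rect(S[m]))
print("bar top",rect(P[b&(Z>.2)]),np.nanmax(Z[b]),np.nanmean(P[b&(Z>.212)],0))
print("bar scene",rect(S[box(160,200,375,400)&(Zs>.195)]))
print("pull top",rect(P[box(185,215,340,365)&(Z>.098)]),"scene",rect(S[box(195,232,285,310)&(Zs>.1)]))
print("marker/pointer top: ")
mp=box(186,196,345,380)
for r in range(188,196): print(r,(np.nan_to_num(Z[r,348:376])*1000).astype(int).tolist())
for nm,(a,bb,c,e),h in(("pc",(190,275,455,510),.2),("strip",(225,245,285,325),.006),("box",(145,172,285,335),.02),("mug",(190,235,130,180),.085)):
    print(nm,rect(P[box(a,bb,c,e)&(Z>h)]))
E
```

```text
top plate ([[583.7, -29.5], [454.7, 167.9], 76.4], 2374) ([[577.4, -55.2], [399.0, 90.5], 87.9], 1919)
-0.24 [0.526  0.6132] -0.2 [0.5155 0.6163] -0.16 [0.5308 0.6178] -0.12 [0.5313 0.6187] -0.08 [0.5323 0.619 ] -0.04 [0.5333 0.6445] 0.0 [0.5345 0.6239] 0.04 [0.5376 0.6245] 0.08 [0.5385 0.6254] 
yrange [-0.26794349 -0.24972537  0.13883669  0.19508262]
scene plate ([[579.7, -50.9], [398.8, 94.4], 87.1], 1987)
bar top ([[584.4, 122.3], [99.3, 35.3], 0.8], 356) 0.22071443020719594 [0.58494392 0.12742199 0.21516605]
bar scene ([[585.2, 123.4], [38.6, 103.4], 85.5], 242)
pull top ([[573.8, -143.6], [11.8, 31.9], 88.6], 60) scene ([[576.6, -140.5], [12.3, 32.2], 86.9], 38)
marker/pointer top: 
188 [1, 5, -2, 6, 4, 3, 1, 2, 6, 0, 1, -3, 0, 0, -1, 5, 5, 3, 5, 3, 7, 3, -1, 8, 3, 1, 0, 0]
189 [1, 4, 4, -4, 1, 5, -3, 3, 0, 1, 5, 0, 4, 0, 0, 1, 5, 3, -1, 2, 2, -4, 47, 3, 6, 4, -3, -1]
190 [13, 11, 14, 10, 17, 15, 18, 13, 13, 14, 14, 11, 13, 15, 20, 17, 14, 7, 14, 7, 22, 31, 44, 20, 15, 16, 10, 11]
191 [15, 14, 19, 14, 18, 19, 56, 17, 19, 14, 11, 16, 15, 15, 22, 20, 15, 16, 17, 17, 23, 22, 46, 20, 18, 9, 9, 16]
192 [17, 22, 18, 19, 17, 22, 54, 9, 21, 15, 14, 19, 18, 19, 19, 9, 14, 16, 17, 21, 21, 26, 29, 23, 16, 15, 14, 19]
193 [16, 15, 9, 18, 12, 17, 58, 15, 16, 10, 17, 10, 21, 18, 17, 21, 17, 19, 18, 13, 19, 27, 21, 23, 25, 17, 14, 16]
194 [14, 17, 13, 19, 14, 16, 54, 15, 15, 18, 22, 18, 13, 24, 18, 22, 13, 17, 23, 18, 15, 18, 18, 14, 18, 10, 10, 16]
195 [17, 15, 16, 15, 16, 107, 106, 105, 101, 106, 17, 17, 11, 16, 21, 17, 16, 14, 18, 16, 16, 11, 17, 15, 19, 14, 12, 12]
pc ([[466.0, -477.8], [200.1, 66.0], 0.3], 2196)
strip ([[489.1, 0.7], [115.1, 56.0], 88.7], 162)
box ([[716.0, -29.2], [89.6, 53.1], 89.5], 526)
mug ([[559.2, 420.0], [84.2, 79.8], 64.5], 203)
```

Call:
apply_moves:
  deltas:
    - [[0,0,-1,0,0,-0.12,1],[0,0,-1.5,0,0,-0.12,1],[0,0,-1.5,0,0,-0.12,1],[0,0,-1.5,0,0,-0.12,1],[0,0,-1.5,0,0,-0.12,1],[0,0,-1.5,0,0,-0.12,1],[0,0,-1.5,0,0,-0.12,1],[0,0,-1.5,0,0,-0.12,1],[0,0,-1.5,0,0,-0.12,1],[0,0,-1,0,0,-0.12,1]]

```text
time: 1.1
position: [0.2286, -0.5276, 0.397]
eef_rot: [180.0, 0.0, 92.5]
wrist_force: [-0.4, 0.8, -0.2]
opening: 0.0853
finger_force: 0.0
```

Call:
apply_moves:
  deltas:
    - [[0,0,0,0,0,-0.12,1],[0,0,0,0,0,-0.12,1],[0,0,0,0,0,-0.12,1],[0,0,0,0,0,-0.12,1],[0,0,0,0,0,-0.12,1],[0,0,0,0,0,-0.12,1],[0,0,0,0,0,-0.12,1],[0,0,0,0,0,-0.12,1],[0,0,0,0,0,-0.12,1],[0,0,0,0,0,-0.12,1]]

```text
time: 2.1
position: [0.2285, -0.5275, 0.3957]
eef_rot: [179.9, -0.0, 161.2]
wrist_force: [-0.9, -0.9, -0.5]
opening: 0.0856
finger_force: 0.0
```

Call:
apply_moves:
  deltas:
    - [[0,0,0,0,0,-0.12,1],[0,0,0,0,0,-0.12,1],[0,0,0,0,0,-0.05,1],[0,0,0,0,0,0,1]]

```text
time: 2.5
position: [0.2285, -0.5275, 0.3958]
eef_rot: [179.9, -0.0, 177.5]
wrist_force: [1.5, 0.6, 1.0]
opening: 0.0858
finger_force: 0.0
```

Call:
apply_moves:
  deltas:
    - [[-1.6,3.3,0,0,0,0,1],[-1.6,3.3,0,0,0,0,1],[-1.6,3.3,0,0,0,0,1],[-1.6,3.3,0,0,0,0,1],[-1.6,3.3,0,0,0,0,1],[-1.6,3.3,0,0,0,0,1],[-1.6,3.3,0,0,0,0,1],[-1.6,3.3,0,0,0,0,1],[-1.6,3.3,0,0,0,0,1],[-1.6,3.3,0,0,0,0,1]]

```text
time: 3.5
position: [0.4029, -0.2033, 0.3962]
eef_rot: [180.0, -0.0, 177.5]
wrist_force: [0.7, -0.4, -0.6]
opening: 0.0853
finger_force: 0.0
```

```bash
python3 - <<'E'
from h import *
print(get_state()['position'])
m=camera_model("wrist");print(m); p,d=camera("wrist"); cv2.imwrite("pics/w1.png",p[:,:,::-1]);np.savez("w1.npz",p=p,d=d,o=m['origin'],r=m['orientation'])
E
```

```text
[ 0.40288367 -0.20331214  0.3961789 ]
{'K': array([[342.29434351,   0.        , 316.18453519],
       [  0.        , 342.29434351, 203.03196764],
       [  0.        ,   0.        ,   1.        ]]), 'D': array([-0.04072437,  0.        ,  0.        ,  0.        ,  0.        ]), 'origin': array([ 0.33153371, -0.19999826,  0.51264277]), 'orientation': array([ 1.63436918e+02, -9.07786276e-02,  8.74621088e+01])}
```

View pics/w1.png

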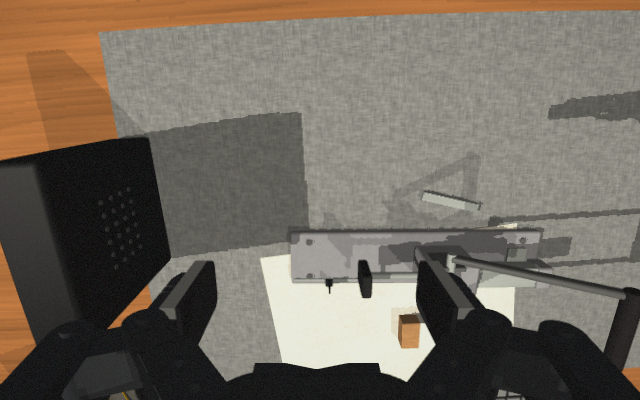

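Wrist view: pull at (364,278), marker clip at (328,285), plate corners (290,230)-(543,230); lever bar at right (625,330). Measure these accurately.

```bash
python3 - <<'E'
from h import *
z=np.load("w1.npz");m=camera_model("wrist");m=dict(m,origin=z['o'],orientation=z['r'])
p=z['p'];d=z['d'];P=cloud("w",p,d,m);P[d==0]=np.nan;Z=P[...,2]
def box(a,b,c,e): w=np.zeros((400,640),bool);w[a:b,c:e]=1;return w
q=P[box(220,290,280,550)&(Z>.010)&(Z<.022)];print("plate",cv2.minAreaRect((q[:,:2]*1000).astype(np.float32)))
q=P[box(255,300,350,380)&(Z>.1)&(Z<.11)];print("pull top",cv2.minAreaRect((q[:,:2]*1000).astype(np.float32)),len(q))
dark=(p.max(2)<60)
q=P[box(270,300,320,338)&dark];print("marker",len(q),np.nanmean(q,0),np.nanmin(q,0),np.nanmax(q,0))
q=q[q[:,2]>.035];print(len(q),q.mean(0))
q=P[box(265,300,350,380)&(Z>.047)&(Z<.06)];print("pointer?",len(q),q.mean(0) if len(q) else 0)
q=P[box(280,400,600,640)&(Z>.195)&(Z<.23)];print("bar",cv2.minAreaRect((q[:,:2]*1000).astype(np.float32)),len(q),q.mean(0))
a=cv2.resize(p[255:305,310:390,::-1],None,fx=8,fy=8,interpolation=cv2.INTER_CUBIC);cv2.imwrite("pics/c2.png",cv2.convertScaleAbs(a,alpha=1.6,beta=10))
E
```

```text
plate ((577.5582275390625, -51.152923583984375), (399.9767150878906, 90.50247192382812), 87.7877426147461)
pull top ((573.7197265625, -141.523193359375), (13.237968444824219, 33.7233772277832), 88.04446411132812) 224
marker 50 [ 0.61038423 -0.19165457  0.02558471] [ 0.60647352 -0.19596335  0.01844003] [ 0.61700427 -0.18607523  0.04489643]
9 [ 0.61024695 -0.19148779  0.04164854]
pointer? 16 [ 0.57716156 -0.14809816  0.05673918]
bar ((584.0588989257812, 119.25009155273438), (34.73881912231445, 98.6878890991211), 87.6419677734375) 1971 [0.57497672 0.12326766 0.2087678 ]
```

View pics/c2.png

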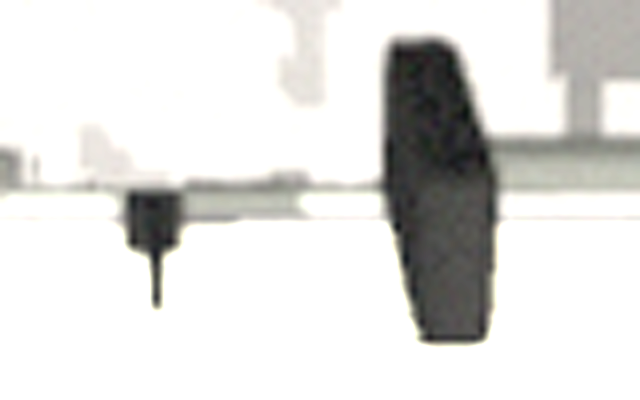

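Call:
apply_moves:
  deltas:
    - [[-1.67,3.16,0,0,0,0,1],[-1.67,3.16,0,0,0,0,1],[-1.67,3.16,0,0,0,0,1],[-1.67,3.16,0,0,0,0,1],[-1.67,3.16,0,0,0,0,1],[-1.67,3.16,0,0,0,0,1],[-1.67,3.16,0,0,0,0,1],[-1.67,3.16,0,0,0,0,1],[-1.67,3.16,0,0,0,0,1],[-1.67,3.16,0,0,0,0,1]]

```text
time: 4.55
position: [0.5834, 0.1049, 0.396]
eef_rot: [-180.0, -0.0, 177.5]
wrist_force: [1.5, 0.3, -0.8]
opening: 0.0853
finger_force: 0.0
```

Call:
apply_moves:
  deltas:
    - [[0,0,2,0,0,0,1],[0,0,2,0,0,0,1],[0,0,2,0,0,0,1],[0,0,2,0,0,0,1],[0,0,2,0,0,0,1],[0,0,1,-0.1,0,0,1],[0,0,0,-0.1,0,0,1],[0,0,0,-0.1,0,0,1],[0,0,0,0,0,0,1],[0,0,0,0,0,0,1]]

```text
time: 5.55
position: [0.5829, 0.1031, 0.286]
eef_rot: [162.9, -0.1, 177.5]
wrist_force: [0.3, -0.2, -0.2]
opening: 0.0857
finger_force: 0.0
```

```bash
python3 - <<'E'
from h import *
s=get_state();T=rot(s['eef_rot']);p=s['position']
m=camera_model("wrist");pi,d=camera("wrist");P=cloud("w",pi,d,m);P[d==0]=np.nan;Z=P[...,2]
cv2.imwrite("pics/w2.png",pi[:,:,::-1])
q=P.reshape(-1,3);q=q[(q[:,0]>.52)&(q[:,0]<.65)&(q[:,1]>.115)&(q[:,1]<.15)&(q[:,2]>.185)&(q[:,2]<.225)]
print(len(q),q.min(0),q.max(0),q.mean(0))
b=np.array([.5845,.1304,.204]);print(p,s['eef_rot'],"grasp rel bar in tool cm",100*T.T@(b-p)-[0,0,.6])
E
```

```text
5534 [0.53570307 0.11505195 0.18952221] [0.63527103 0.14130277 0.21592705] [0.5802486  0.12706632 0.21113143]
[0.58286314 0.10310914 0.28598059] [ 1.62911405e+02 -5.24684330e-02  1.77450153e+02] grasp rel bar in tool cm [-0.0496187   0.20399069  8.03937492]
```

View pics/w2.png

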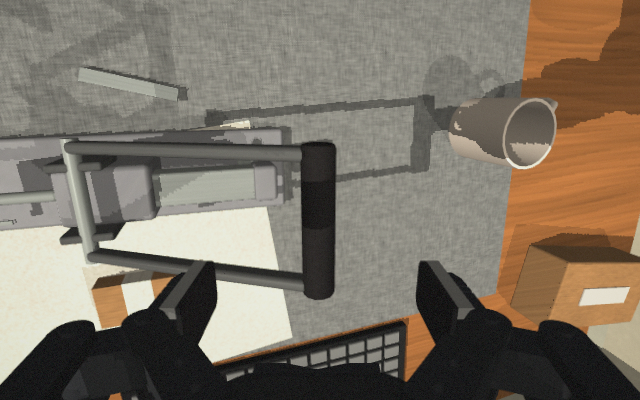

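The bar (318,215) sits centred between the fingers and matches the model.

Call:
apply_moves:
  deltas:
    - [[0,0.1,1.5,0,0,0,1],[0,0.1,1.5,0,0,0,1],[0,0,1.5,0,0,0,1],[0,0,1.5,0,0,0,1],[0,0,1.5,0,0,0,1],[0,0,0.5,0,0,0,1],[0,0,0,0,0,0,1],[0,0,0,0,0,0,-1],[0,0,0,0,0,0,-1],[0,0,0,0,0,0,-1]]

```text
time: 6.6
position: [0.5846, 0.1292, 0.2113]
eef_rot: [162.8, 0.1, 177.5]
wrist_force: [0.7, 0.0, -0.3]
opening: 0.0442
finger_force: 0.0
```

Call:
apply_moves:
  deltas:
    - [[0,0,0,0,0,0,-1],[0,0,0,0,0,0,-1],[0,0,0,0,0,0,-1],[0,0,0,0,0,0,-1],[0,0,0,0,0,0,-1]]

```text
time: 7.1
position: [0.5842, 0.1278, 0.2101]
eef_rot: [163.0, 0.0, 177.5]
wrist_force: [1.2, -5.5, -1.1]
opening: 0.0202
finger_force: 58.5
```

Call:
apply_moves:
  deltas:
    - [[0,0.126,0.461,0.025,0,0,-1],[0,0.126,0.461,0.025,0,0,-1],[0,0.126,0.461,0.025,0,0,-1],[0,0.126,0.461,0.025,0,0,-1],[0,0.126,0.461,0.025,0,0,-1],[0,0.126,0.461,0.025,0,0,-1],[0,0.126,0.461,0.025,0,0,-1],[0,0.126,0.461,0.025,0,0,-1],[0,0.126,0.461,0.025,0,0,-1],[0,0.126,0.461,0.025,0,0,-1]]

```text
time: 8.1
position: [0.5851, 0.1487, 0.1678]
eef_rot: [177.4, 0.1, 177.5]
wrist_force: [-0.9, -7.7, 2.9]
opening: 0.0203
finger_force: 59.2
```

Call:
apply_moves:
  deltas:
    - [[0,0.126,0.461,0.025,0,0,-1],[0,0.126,0.461,0.025,0,0,-1],[0,0.126,0.461,0.025,0,0,-1],[0,0.126,0.461,0.025,0,0,-1],[0,0.126,0.461,0.025,0,0,-1],[0,0.126,0.461,0.025,0,0,-1],[0,0.126,0.461,0.025,0,0,-1],[0,0.126,0.461,0.025,0,0,-1]]

```text
time: 8.9
position: [0.5855, 0.1574, 0.1316]
eef_rot: [-171.1, 0.1, 177.5]
wrist_force: [-1.4, -7.9, 7.4]
opening: 0.02
finger_force: 59.4
```

Call:
apply_moves:
  deltas:
    - [[0,0.126,0.461,0.025,0,0,-1],[0,0.126,0.461,0.025,0,0,-1],[0,0,0.3,0.01,0,0,-1],[0,0,0,0,0,0,-1],[0,0,0,0,0,0,-1],[0,0,0,0,0,0,-1]]

```text
time: 9.5
position: [0.5855, 0.1586, 0.1206]
eef_rot: [-167.8, 0.1, 177.6]
wrist_force: [-4.8, -4.7, 13.2]
opening: 0.0202
finger_force: 60.0
```

Call:
apply_moves:
  deltas:
    - [[0,0,-0.3,-0.01,0,0,-1],[0,-0.137,-0.458,-0.025,0,0,-1],[0,-0.137,-0.458,-0.025,0,0,-1],[0,-0.137,-0.458,-0.025,0,0,-1],[0,-0.137,-0.458,-0.025,0,0,-1],[0,-0.137,-0.458,-0.025,0,0,-1],[0,-0.137,-0.458,-0.025,0,0,-1],[0,-0.137,-0.458,-0.025,0,0,-1],[0,-0.137,-0.458,-0.025,0,0,-1],[0,-0.137,-0.458,-0.025,0,0,-1]]

```text
time: 10.5
position: [0.5852, 0.15, 0.1638]
eef_rot: [178.8, 0.1, 177.5]
wrist_force: [-0.7, -9.0, 3.4]
opening: 0.0207
finger_force: 59.1
```

Call:
apply_moves:
  deltas:
    - [[0,-0.137,-0.458,-0.025,0,0,-1],[0,-0.137,-0.458,-0.025,0,0,-1],[0,-0.137,-0.458,-0.025,0,0,-1],[0,-0.137,-0.458,-0.025,0,0,-1],[0,-0.137,-0.458,-0.025,0,0,-1],[0,-0.137,-0.458,-0.025,0,0,-1],[0,-0.137,-0.458,-0.025,0,0,-1],[0,-0.137,-0.458,-0.025,0,0,-1],[0,-0.137,-0.458,-0.025,0,0,-1]]

```text
time: 11.4
position: [0.5845, 0.1329, 0.2021]
eef_rot: [165.9, 0.0, 177.5]
wrist_force: [0.7, -6.9, -1.6]
opening: 0.0203
finger_force: 58.8
```

Call:
apply_moves:
  deltas:
    - [[0,-0.137,-0.458,-0.025,0,0,-1],[0,-0.137,-0.458,-0.025,0,0,-1],[0,0,0,0,0,0,-1],[0,0,0,0,0,0,-1],[0,0,0,0,0,0,-1]]

```text
time: 11.9
position: [0.5843, 0.128, 0.2099]
eef_rot: [163.0, 0.0, 177.5]
wrist_force: [0.3, -6.1, -1.8]
opening: 0.0205
finger_force: 59.0
```

Call:
apply_moves:
  deltas:
    - [[0,0,0,0,0,0,-0.5],[0,0,0,0,0,0,0],[0,0,0,0,0,0,1],[0,0,0,0,0,0,1],[0,0,0,0,0,0,1],[0,0,0,0,0,0,1],[0,0,0,0,0,0,1],[0,0,0,0,0,0,1]]

```text
time: 12.7
position: [0.584, 0.1295, 0.2105]
eef_rot: [162.8, 0.0, 177.5]
wrist_force: [-0.3, 0.2, 0.3]
opening: 0.0851
finger_force: 0.0
```

Call:
apply_moves:
  deltas:
    - [[0,0,-2,0,0,0,1],[0,0,-2,0,0,0,1],[0,0,-2,0,0,0,1],[0,0,-2,0,0,0,1],[0,0,-2,0,0,0,1],[0,0,-2,0,0,0,1],[0,0,0,0.1,0,0,1],[0,0,0,0.1,0,0,1],[0,0,0,0.1,0,0,1],[0,0,0,0,0,0,1]]

```text
time: 13.7
position: [0.5825, 0.0962, 0.3254]
eef_rot: [180.0, 0.0, 177.8]
wrist_force: [-0.4, -0.4, 0.2]
opening: 0.0855
finger_force: 0.0
```

```bash
python3 - <<'E'
from h import *
s=get_state();print(s['position'],s['eef_rot'],s['q'])
m=camera_model("top");pi,d=camera("top");P=cloud("t",pi,d,m);P[d==0]=np.nan
q=P.reshape(-1,3)
for nm,lo,hi in(("bar",(.5,.10,.19),(.68,.17,.225)),("pull",(.54,-.18,.098),(.61,-.12,.11))):
    k=q[((q>lo)&(q<hi)).all(1)];print(nm,len(k),k.mean(0) if len(k) else 0,k.max(0) if len(k) else 0)
z=np.load("top0.npz");P0=cloud("t",z['p'],z['d'],m);q=P0.reshape(-1,3)
k=q[((q>(.5,.10,.19))&(q<(.68,.17,.225))).all(1)];print(len(k),k.mean(0),k.max(0))
E
```

```text
[0.58248394 0.0962281  0.32535055] [1.79977306e+02 2.32652243e-02 1.77755728e+02] [3.21574720e+00 2.34092273e+01 1.74549811e+01 8.40204348e+01
 2.03768652e-02 5.46001905e+00]
bar 1 [0.54431283 0.10212064 0.19495028] [0.54431283 0.10212064 0.19495028]
pull 54 [ 0.57399735 -0.14336026  0.10430199] [ 0.58934871 -0.13748885  0.10958205]
390 [0.58314967 0.12456337 0.21046702] [0.63391677 0.13951485 0.22071443]
```

Call:
apply_moves:
  deltas:
    - [[0,-2.64,0,0,0,0,1],[0,-2.64,0,0,0,0,1],[0,-2.64,0,0,0,0,1],[0,-2.64,0,0,0,0,1],[0,-2.64,0,0,0,0,1],[0,-2.64,0,0,0,0,1],[0,-2.64,0,0,0,0,1],[0,-2.64,0,0,0,0,1],[0,-2.64,0,0,0,0,1],[0,0,0,0,0,0.1,1]]

```text
time: 14.75
position: [0.5716, -0.1474, 0.3246]
eef_rot: [180.0, -0.0, 171.4]
wrist_force: [-0.7, 0.8, -0.4]
opening: 0.0856
finger_force: 0.0
```

Call:
apply_moves:
  deltas:
    - [[0,0,0,0,0,0.1,1],[0,0,0,0,0,0.12,1],[0,0,0,0,0,0.12,1],[0,0,0,0,0,0.12,1],[0,0,0,0,0,0.12,1],[0,0,0,0,0,0.12,1],[0,0,0,0,0,0.12,1],[0,0,0,0,0,0.12,1],[0,0,0,0,0,0.12,1],[0,0,0,0,0,0.12,1]]

```text
time: 15.75
position: [0.5719, -0.1443, 0.3249]
eef_rot: [180.0, -0.1, 103.8]
wrist_force: [-0.8, -0.0, -0.1]
opening: 0.0854
finger_force: 0.0
```

Call:
apply_moves:
  deltas:
    - [[0,0,2,0,0,0.12,1],[0,0,2,0,0,0.12,1],[0,0,2,0,0,0.05,1],[0,0,2,0,0,0,1],[0,0,2,0,0,0,1],[0,0,2,0,0,0,1],[0,0,0,0,0,0,1],[0,0,0,0,0,0,1]]

```text
time: 16.55
position: [0.5717, -0.1439, 0.2052]
eef_rot: [-180.0, -0.1, 87.5]
wrist_force: [-0.2, 0.2, 1.4]
opening: 0.0854
finger_force: 0.0
```

```bash
python3 - <<'E'
from h import *
s=get_state();T=rot(s['eef_rot']);p=s['position']
m=camera_model("wrist");pi,d=camera("wrist");P=cloud("w",pi,d,m);P[d==0]=np.nan
np.savez("w3.npz",p=pi,d=d,o=m['origin'],r=m['orientation'])
q=P.reshape(-1,3);k=q[((q>(.545,-.165,.099))&(q<(.605,-.12,.11))).all(1)]
print(len(k));r=cv2.minAreaRect((k[:,:2]*1000).astype(np.float32));print(r)
c=np.array([r[0][0]/1000,r[0][1]/1000,.085]);print(p,s['eef_rot'],"to go tool cm",100*T.T@(c-p)-[0,0,.6])
# marker blade
k=q[((q>(.60,-.215,.038))&(q<(.63,-.165,.047))).all(1)];print("blade",len(k),k.mean(0) if len(k) else 0)
cv2.imwrite("pics/w3.png",pi[:,:,::-1])
E
```

```text
984
((575.3770751953125, -141.57284545898438), (13.158377647399902, 33.971900939941406), 87.2554931640625)
[ 0.57173952 -0.14392604  0.20517331] [-1.79960812e+02 -6.27541837e-02  8.75293216e+01] to go tool cm [ 0.23761868  0.36149247 11.41735365]
blade 68 [ 0.6132314  -0.19076677  0.04246991]
```

View pics/w3.png

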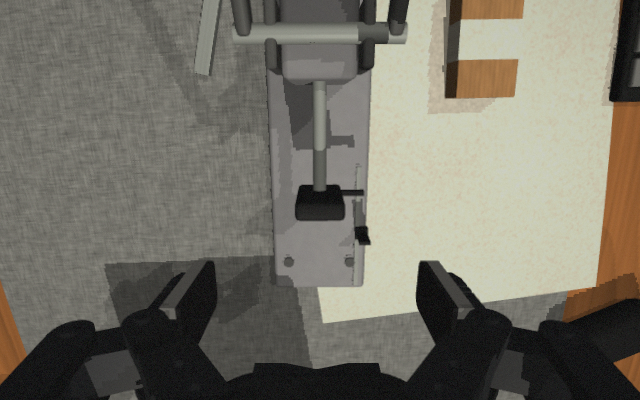

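Pull at (320,203), its pointer at (352,192), marker blade at (362,236). Measure pointer-to-blade from the same picture.

```bash
python3 - <<'E'
from h import *
z=np.load("w3.npz");m=dict(camera_model("wrist"),origin=z['o'],orientation=z['r'])
P=cloud("w",z['p'],z['d'],m);P[z['d']==0]=np.nan
q=P.reshape(-1,3);u=np.array([.04,.9992])
k=q[((q>(.596,-.17,.047))&(q<(.62,-.12,.060))).all(1)]
b=q[((q>(.604,-.215,.036))&(q<(.63,-.165,.047))).all(1)]
print(len(k),k.mean(0),(k[:,:2]@u).min(),(k[:,:2]@u).max())
print(len(b),b.mean(0),(b[:,:2]@u).min(),(b[:,:2]@u).max(),np.median(b[:,:2]@u),"diff",np.median(k[:,:2]@u)-np.median(b[:,:2]@u))
# ray on planes from dark pixel rows
dark=z['p'].max(2)<45
for c in (350,354,358,360,362,364,366): print(c,np.where(dark[180:250,c])[0]+180)
E
```

```text
130 [ 0.6035025  -0.14295625  0.0541874 ] -0.12143563220066947 -0.11682389769570173
78 [ 0.61328923 -0.19063382  0.04177913] -0.16831880243772865 -0.16452065361475832 -0.1655008795777369 diff 0.04695627518388612
350 [190 191 192 193 194]
354 [190 191 192 193 194]
358 [190 191 192 193 194 227 228 229 230 231 232 233 234 235 236 237 238 239]
360 [190 191 192 193 194 226 227 228 229 230 231 232 233 234 235 236 237 238
 239 240 241 242 243]
362 [190 191 192 193 194 226 227 228 229 230 231 232 233 234 235 236 237 238
 239 240 241 242 243]
364 [226 227 228 229 230 231 232 233 234 235 236 237 238 239 240 241 242 243]
366 [227 228 229 230 231 232 233 234 235 236 237 238 239 240 241 242 243]
```

Call:
apply_moves:
  deltas:
    - [[0.25,0.35,0,0,0,0,1],[0,0,2,0,0,0,1],[0,0,2,0,0,0,1],[0,0,2,0,0,0,1],[0,0,2,0,0,0,1],[0,0,2,0,0,0,1],[0,0,1.2,0,0,0,1],[0,0,0,0,0,0,1],[0,0,0,0,0,0,-1],[0,0,0,0,0,0,-1]]

```text
time: 17.6
position: [0.5771, -0.1414, 0.0946]
eef_rot: [179.9, 0.0, 87.6]
wrist_force: [-0.9, -0.0, 0.4]
opening: 0.0589
finger_force: 0.0
```

Call:
apply_moves:
  deltas:
    - [[0,0,0,0,0,0,-1],[0,0,0,0,0,0,-1],[0,0,0,0,0,0,-1],[0,0,0,0,0,0,-1],[0,0,0,0,0,0,-1]]

```text
time: 18.1
position: [0.5742, -0.1412, 0.0943]
eef_rot: [-179.8, 0.1, 87.6]
wrist_force: [-6.2, -0.6, 8.1]
opening: 0.0328
finger_force: 61.0
```

Call:
apply_moves:
  deltas:
    - [[-0.2,0,0,0,0,0,-1],[-0.3,0,0,0,0,0,-1],[-0.3,0,0,0,0,0,-1],[-0.3,0,0,0,0,0,-1],[-0.3,0,0,0,0,0,-1],[-0.3,0,0,0,0,0,-1],[-0.3,0,0,0,0,0,-1],[-0.3,0,0,0,0,0,-1],[-0.3,0,0,0,0,0,-1],[-0.3,0,0,0,0,0,-1]]

```text
time: 19.1
position: [0.5731, -0.1682, 0.0943]
eef_rot: [-179.9, -0.2, 87.6]
wrist_force: [-5.5, 6.5, 8.9]
opening: 0.0331
finger_force: 61.2
```

Call:
apply_moves:
  deltas:
    - [[-0.3,0,0,0,0,0,-1],[-0.3,0,0,0,0,0,-1],[-0.3,0,0,0,0,0,-1],[-0.3,0,0,0,0,0,-1],[-0.3,0,0,0,0,0,-1],[-0.3,0,0,0,0,0,-1],[-0.1,0,0,0,0,0,-1],[0,0,0,0,0,0,-1],[0,0,0,0,0,0,-1],[0,0,0,0,0,0,-1]]

```text
time: 20.1
position: [0.5723, -0.1864, 0.0943]
eef_rot: [-179.9, -0.2, 87.6]
wrist_force: [-5.7, 7.7, 9.0]
opening: 0.0329
finger_force: 61.2
```

```bash
python3 - <<'E'
from h import *
m=camera_model("wrist");pi,d=camera("wrist");P=cloud("w",pi,d,m);P[d==0]=np.nan
cv2.imwrite("pics/w4.png",pi[:,:,::-1])
q=P.reshape(-1,3);u=np.array([.04,.9992])
for nm,lo,hi in(("pointer",(.592,-.22,.048),(.612,-.16,.058)),("blade",(.604,-.215,.036),(.63,-.165,.0465))):
    k=q[((q>lo)&(q<hi)).all(1)]
    if len(k): print(nm,len(k),k.mean(0),np.percentile(k[:,:2]@u,[0,5,50,95,100]))
m=camera_model("scene");pi,d=camera("scene");P=cloud("s",pi,d,m);P[d==0]=np.nan
a=cv2.resize(pi[140:260,230:410,::-1],None,fx=4.4,fy=4.4,interpolation=cv2.INTER_CUBIC);cv2.imwrite("pics/s4.png",a)
q=P.reshape(-1,3)
k=q[((q>(.5,.10,.19))&(q<(.68,.17,.225))).all(1)];print("bar now",len(k),k.mean(0))
z=np.load("scene0.npz");q=cloud("s",z['p'],z['d'],m).reshape(-1,3)
k=q[((q>(.5,.10,.19))&(q<(.68,.17,.225))).all(1)];print("bar before",len(k),k.mean(0))
E
```

```text
pointer 208 [ 0.6042697  -0.18701882  0.05312739] [-0.16592987 -0.16516057 -0.1619968  -0.16149366 -0.16117382]
blade 156 [ 0.61399827 -0.1908184   0.04137586] [-0.16879457 -0.16816707 -0.16564552 -0.16499427 -0.16486899]
bar now 266 [0.5923513  0.1247422  0.20703114]
bar before 266 [0.59269097 0.12457891 0.20693513]
```

View pics/w4.png

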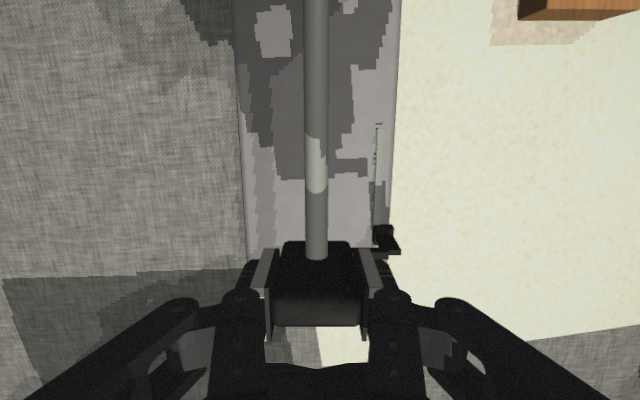

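View pics/s4.png

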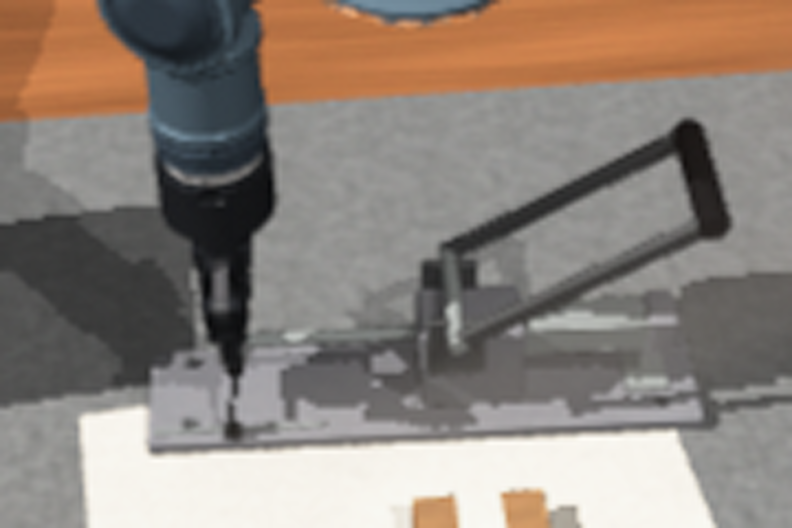

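Wrist view: pull gripped, pointer at (390,250) just beside the marker; about 2.7 mm still to go. The scene crop shows the lever up at rest.

Call:
apply_moves:
  deltas:
    - [[-0.13,0,0,0,0,0,-1],[-0.14,0,0,0,0,0,-1],[0,0,0,0,0,0,-1],[0,0,0,0,0,0,-1],[0,0,0,0,0,0,-1]]

```text
time: 20.7
position: [0.5723, -0.189, 0.0943]
eef_rot: [-179.9, -0.3, 87.7]
wrist_force: [-5.8, 9.5, 10.7]
opening: 0.0335
finger_force: 61.2
```

```bash
python3 - <<'E'
from h import *
m=camera_model("wrist");pi,d=camera("wrist");P=cloud("w",pi,d,m);P[d==0]=np.nan
q=P.reshape(-1,3);u=np.array([.04,.9992])
for nm,lo,hi in(("pointer",(.592,-.22,.048),(.612,-.16,.058)),("blade",(.604,-.215,.036),(.63,-.165,.0465))):
    k=q[((q>lo)&(q<hi)).all(1)]
    if len(k): print(nm,len(k),k.mean(0),np.percentile(k[:,:2]@u,[0,5,50,95,100]))
m=camera_model("top");pi,d=camera("top");q=cloud("t",pi,d,m).reshape(-1,3)
z=np.load("top0.npz");q0=cloud("t",z['p'],z['d'],m).reshape(-1,3)
for nm,lo,hi in(("bar",(.5,.10,.19),(.68,.17,.225)),("pc",(.3,-.6,.2),(.65,-.35,.25)),("box",(.66,-.1,.02),(.78,.05,.04)),("strip",(.46,-.06,.007),(.52,.06,.015)),("mug",(.5,.36,.085),(.62,.48,.11))):
    f=lambda q:(lambda k:(len(k),np.round(k.mean(0),4)))(q[((q>lo)&(q<hi)).all(1)]); print(nm,f(q0),f(q))
E
```

```text
pointer 209 [ 0.60424458 -0.18962604  0.05303706] [-0.16851616 -0.16760803 -0.16475386 -0.16406939 -0.16341511]
blade 189 [ 0.61324464 -0.19090417  0.04161052] [-0.16881952 -0.16841367 -0.16573929 -0.16513781 -0.16477579]
bar (390, array([0.5831, 0.1246, 0.2105])) (387, array([0.5829, 0.1246, 0.2107]))
pc (2196, array([ 0.4647, -0.4744,  0.2225])) (2194, array([ 0.4647, -0.4743,  0.2225]))
box (526, array([ 0.7158, -0.0298,  0.028 ])) (535, array([ 0.7154, -0.0294,  0.0278]))
strip (125, array([ 0.4871, -0.0014,  0.01  ])) (133, array([ 4.883e-01, -3.000e-04,  1.000e-02]))
mug (203, array([0.5585, 0.4218, 0.0928])) (194, array([0.5585, 0.4223, 0.0928]))
```

Pointer is level with the blade (within ~1 mm), the lever is at rest and the bystanders have not moved.

```bash
python3 -c "
from workcell import *
print(hand_in())"
```

```text
the job is handed in; nothing more can be done
None
```

The job is handed in: the lever went fully down and was eased back up to rest, and the slide is held by its black pull with the pointer about 1 mm from the marker blade. The computer, staple box, strip and mug measure unmoved.

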